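# Make up two specimen kits from the bench stock

### The job

Make up the two specimen kits from the stock on the bench: the orange-capped vial and the silver holder go in the blue tray, the white-capped vial and the brass-coloured holder in the yellow tray. In each tray stand the vial centrally on the round white mark and the holder centrally on the square white mark, upright. Leave the black holder and the loupe where they stand, and do not tip any of the parts over.

Things in the scene. Friction and masses are not known exactly. Their poses are not given: they have to be found in the camera images.
- blue_tray: Blue kit tray, fixed flat on the bench, yaw varies, 114 x 90 x 10 mm (own x, y, z) plus a 6 mm lug mid each short side. Floor 3 mm, walls 3 mm thick, 10 mm high; an equal wall across the middle makes two compartments, each 54 (x) by 84 (y) mm inside. White 36 mm marks flush with the floor: round, centred at (+28.5, 0) mm; square, centred at (-28.5, 0) mm. Origin: centre of the underside; z up.
- yellow_tray: Yellow kit tray, fixed flat on the bench, yaw varies, 114 x 90 x 10 mm (own x, y, z) plus a 6 mm lug mid each short side. Floor 3 mm, walls 3 mm thick, 10 mm high; an equal wall across the middle makes two compartments, each 54 (x) by 84 (y) mm inside. White 36 mm marks flush with the floor: round, centred at (+28.5, 0) mm; square, centred at (-28.5, 0) mm. Origin: centre of the underside; z up.
- orange_vial: Sample vial with an orange screw cap, standing upright and loose: clear body 27 mm across and 46 mm high, cap 24.5 mm across, 54 mm high over all, about 30 g. Origin: centre of its foot; z up along its axis; yaw is of no account.
- white_vial: Sample vial with a white screw cap, standing upright and loose: clear body 27 mm across and 46 mm high, cap 24.5 mm across, 54 mm high over all, about 30 g. Origin: centre of its foot; z up along its axis; yaw is of no account.
- silver_holder: Turned specimen holder, silver-coloured with a black waist, standing upright and loose: round, 24 mm across, 40 mm high, about 45 g; can be gripped as a plain 24 mm cylinder. Origin: centre of its foot; z up along its axis; yaw is of no account.
- brass_holder: Turned specimen holder, brass-coloured with a black waist, standing upright and loose: round, 24 mm across, 30 mm high, about 45 g; can be gripped as a plain 24 mm cylinder. Origin: centre of its foot; z up along its axis; yaw is of no account.
- black_holder: Turned specimen holder, black with a brass-coloured waist; belongs to no kit, standing upright and loose: round, 24 mm across, 34 mm high, about 45 g; can be gripped as a plain 24 mm cylinder. Origin: centre of its foot; z up along its axis; yaw is of no account.
- eye_loupe: Black standing eye loupe, round, 39 mm across and 43 mm high, loose among the stock; belongs to no kit. Origin: centre of its foot; z up.
- assembly_stand: Obstacle, not to be used: black assembly stand right of the middle, never moves. Flat base about 130 x 130 mm, a 20 mm post 274 mm high standing 43 mm farther from the robot and 44 mm farther left than its origin, and a seat 200 mm high over the origin. Origin: under the middle of the base.
- white_holder: Obstacle, not to be used: thin white upright frame, 86 x 17 x 158 mm, on the right flank of the big dark scanner behind the work; never moves. The scanner's 0.37 m high housing comes forward to x = 0.57 between y = 0.06 and 0.17; left of it a grey light box, 0.15 m high, starts at x = 0.52. Travel between parts over the near half of the bench (x below 0.52).

How it is judged:
At the end, for the whole second after the job is handed in: Blue tray: orange vial on the round mark, silver holder on the square one; yellow tray: white vial, brass holder likewise. Each on the tray floor, upright within 7 degrees, at rest, centre within 12 mm of the mark's along each tray axis. Black holder and loupe upright, within 20 mm of their start (x of orange_vial in the frame of blue_tray between 0.0165 and 0.0405 m and y of orange_vial in the frame of blue_tray between -0.012 and 0.012 m and z of orange_vial in the frame of blue_tray between -0.001 and 0.006 m and angle between each of orange_vial, silver_holder, white_vial, brass_holder, black_holder, eye_loupe's own z axis and vertical below 0.12 rad and linear speed of each of orange_vial, silver_holder, white_vial, brass_holder below 0.02 m/s and angular speed of each of orange_vial, silver_holder, white_vial, brass_holder below 0.3 rad/s and x of silver_holder in the frame of blue_tray between -0.0405 and -0.0165 m and y of silver_holder in the frame of blue_tray between -0.012 and 0.012 m and z of silver_holder in the frame of blue_tray between -0.001 and 0.006 m and x of white_vial in the frame of yellow_tray between 0.0165 and 0.0405 m and y of white_vial in the frame of yellow_tray between -0.012 and 0.012 m and z of white_vial in the frame of yellow_tray between -0.001 and 0.006 m and x of brass_holder in the frame of yellow_tray between -0.0405 and -0.0165 m and y of brass_holder in the frame of yellow_tray between -0.012 and 0.012 m and z of brass_holder in the frame of yellow_tray between -0.001 and 0.006 m and distance of each of black_holder, eye_loupe from where it was at the start of the episode below 0.02 m); the robot touches nothing.
It fails at once if one of the four kit parts is tipped over (more than 40 degrees) (angle between any of orange_vial, silver_holder, white_vial, brass_holder's own z axis and vertical above 0.7 rad).
It fails at once if the black holder or the loupe is shifted by more than 20 mm (distance of any of black_holder, eye_loupe from where it was at the start of the episode above 0.02 m).
It also fails if it takes over 112 s, if anything falls off the work surface, if the arm or the gripper's body presses on something with over 40 N, if the wrist force passes 120 N, or if a joint passes its speed limit or range.

### The arm

A 7-joint arm with a two-finger parallel gripper is mounted at the origin on a cart in front of the work surface, level with it; the furniture and walls round the work are solid. World frame = base frame: x ahead of the robot, y to its left, z up, the work surface at z = 0. Lengths are in m, angles in rad, forces in N, time in s.
With the tool pointing down it reaches from about 0.4 to 0.85 m from the base axis. Payload 10.4 kg.
Tool frame: the origin (TCP) lies on the centre line of the jaws, within the pads' length; the fingertips stand 22 mm ahead of it and the grasp point (between the pads) lies 3 mm ahead of it; z points along the fingers, y is the line along which they close (so a half turn about z gives the same grasp; the last joint's range is limited). The gripper opens to 87 mm and grips with 3 to 60 N. Pads are 19 mm wide; open, the fingers measure 117 mm over their backs; the gripper's body (75 mm by 190 mm) begins 51 mm behind the grasp point.
Start: joints at [1.248, 0.332, -0.065, 1.46, 0.022, 1.35, -0.088], TCP at [0.185, -0.597, 0.245] pointing down, gripper open.
Joint ranges: [-2.6, 2.6], [-0.5, 2.12], [-1.47, 1.34], [0.16, 2.42], [-1.27, 4.41], [0.06, 2.06], [-2.6, 2.6]. Speed limits (rad/s): [2.22, 2.22, 2.79, 2.79, 3.14, 3.14, 3.14].

### API

Orientations are given as a unit quaternion [x, y, z, w].
In Python, from bench import r gives the robot as it stands.
- The arm moves only by the tool hand_motion, called after "Request:" by a JSON object that holds its "fn" and its "kwargs". Schema: {"type":"object","properties":{"moves":{"type":"object","properties":{"motion":{"type":"array","items":{"type":"array","items":{"type":"number"},"minItems":5,"maxItems":5},"minItems":1,"maxItems":12}},"additionalProperties":false,"required":["motion"]},"squeeze":{"type":"number"},"only":{"type":"string"},"quiet":{"type":"boolean"},"lines":{"type":"string"}},"required":["moves"],"additionalProperties":false}. moves is an object whose key "motion" holds a list of rows, 1 to 12 of them, each of 5 numbers: dx, dy, dz in shares of 1 m (1.0 is 1 m), then a turn about the tool's z in fractions of the full range, 1 being 360 degrees, then the finger opening in m; each row is the pose to reach, as a shift and turn from the pose commanded when the call began, along the tool's axes at that moment; what a row does not reach only later rows make up. A row lasts 1/10 s, in which the tool goes at most 0.05 m and 0.15 rad, less where a joint would pass 70% of its speed; a pose out of reach is approached as far as the arm can. The fingers move at their own pace and stop on an object; squeeze is the grip in N (left out, the last holds). Time passes only in rows, so rows that do not move let the fingers close. The tool returns the time, the measured TCP pose, the force, the opening and the grip force at its end. only (a regular expression) keeps the lines of the reply that match it, lines (a string "A,B") keeps lines A to B, and quiet returns only ok. Input that does not fit is refused with a message, and nothing moves.
- r.read_state(): the state, without advancing time (a new reading comes with each control period).
- r.camera(name): name is "scene" or "side" or "wrist"; returns a dict with "img" (400x640x3 uint8, red, green, blue), "fx", "fy", "cx", "cy" (pixels), "pose" (4x4, takes a point from camera to world coordinates). Camera axes: x right, y down, z forward; pixel columns grow to the right and rows downward; lengths in m; the calibration is good to about 2 mm. A picture is of the moment at which its call begins. There is no depth.
- r.close_job(): hands the job in; it is judged then, once.
The state is a dict: "time": time; "joint_positions": joint angles; "joint_vel": joint speeds; "joint_torque": joint torques, N m; "ee_pos": TCP position; "eef_rot": TCP orientation; "ft_force": force on the tool from outside, world axes, zero at the start; "torque": the same for the moment, N m; "width": finger opening in m; "grip_force": force on a finger pad.
Only numpy, scipy, OpenCV 4.12 (cv2) and the standard library are available. Lean on these libraries where they do the work, as an engineer would, in place of code of your own. Each camera call takes 0.05 s, during which the arm holds its last target. There are 200 camera calls.

## Working session

There is one attempt and no reset: what is moved stays moved. The work goes in short steps, Python scripts to look and compute and a tool call to move; the robot and the scene stay as the last step left them, time stands still between calls to the robot, and variables do not carry over. Pictures are saved under pics/ and viewed, at most 14 in all, crops included, and the job is handed in when it is done.

```bash
ls; mkdir -p pics; python3 - <<'E'
from bench import r
import cv2,numpy as np
s=r.read_state();print(s['time'],s['ee_pos'],s['eef_rot'],s['width'])
for n in("scene","side","wrist"):
    c=r.camera(n);cv2.imwrite(f"pics/{n}0.png",c["img"][:,:,::-1]);print(n,c["fx"],c["cx"],c["cy"],np.round(c["pose"],3).tolist())
E
```

```text
bench.py
pics
0.0 [ 0.18448539 -0.59676374  0.24374568] [ 9.88780737e-01  1.49372427e-01 -1.41054088e-04 -7.16000986e-04] 0.08717128402041331
scene 467.64607699007746 319.0662278634242 201.93577482415458 [[-0.495, -0.639, 0.588, -0.125], [-0.869, 0.372, -0.326, 0.257], [-0.01, -0.673, -0.74, 0.846], [0.0, 0.0, 0.0, 1.0]]
side 507.03659370655987 322.7228707674384 195.11788695156838 [[0.946, -0.199, 0.255, 0.254], [-0.323, -0.61, 0.724, -0.885], [0.011, -0.767, -0.641, 0.74], [0.0, 0.0, 0.0, 1.0]]
wrist 311.5693724118207 318.09661358647327 199.32516769974694 [[0.295, -0.914, -0.279, 0.262], [-0.956, -0.282, -0.085, -0.574], [-0.001, 0.291, -0.957, 0.383], [0.0, 0.0, 0.0, 1.0]]
```

View pics/scene0.png

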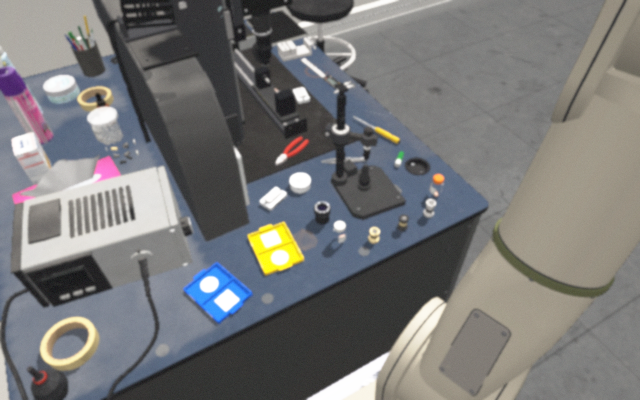

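View pics/side0.png

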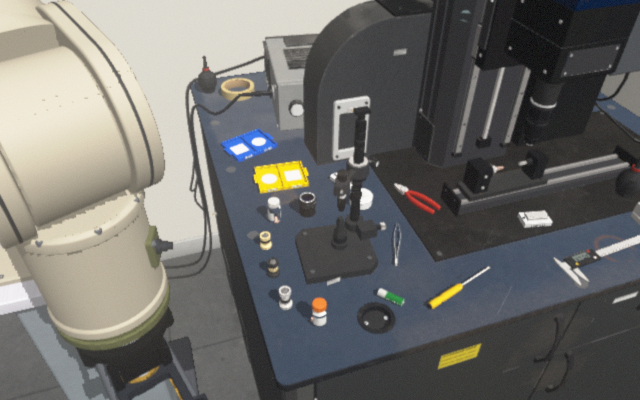

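The scene view has the orange vial at (437,185), silver holder (429,208), black (403,222), brass (374,235), white vial (340,232) and loupe (322,211). The yellow tray is at (275,248) and the blue one at (217,292). The side view shows the same things at (319,310), (285,296), (272,268), (264,240), (274,208), (307,203), (281,177) and (249,145). I'll zoom in.

```bash
python3 - <<'E'
import cv2
a=cv2.imread("pics/scene0.png");b=cv2.imread("pics/side0.png")
cv2.imwrite("pics/sc1.png",cv2.resize(a[170:330,180:450],(783,464),interpolation=cv2.INTER_CUBIC))
cv2.imwrite("pics/sd1.png",cv2.resize(b[125:335,215:345],(371,600),interpolation=cv2.INTER_CUBIC))
E
```

```text
(no output)
```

View pics/sc1.png

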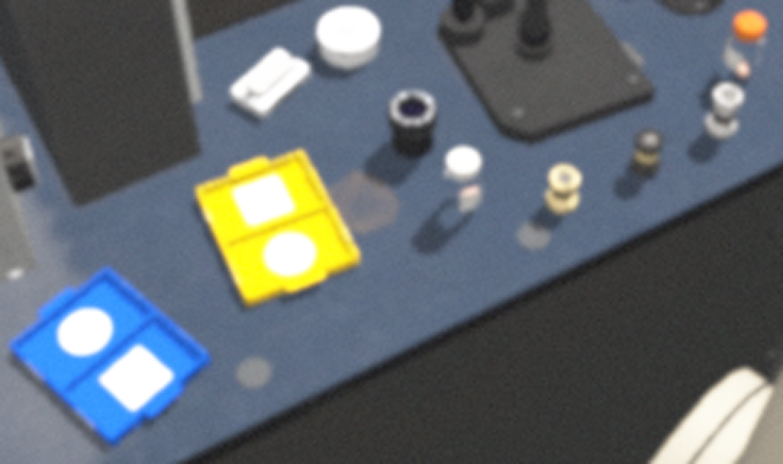

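View pics/sd1.png

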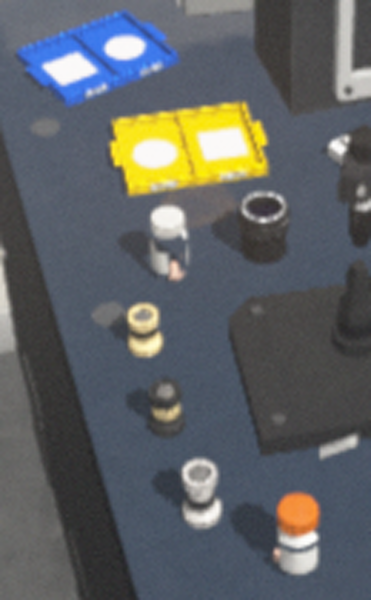

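The crops show every part's top rim and all four white marks clearly. Next I triangulate the tops and marks from both views, refining the marks by mask.

```bash
cat > h.py <<'E'
import numpy as np,cv2
from bench import r
def ray(c,u,v):
    P=np.array(c["pose"]);d=P[:3,:3]@[(u-c["cx"])/c["fx"],(v-c["cy"])/c["fy"],1]
    return P[:3,3],d/np.linalg.norm(d)
def plane(c,u,v,z):
    o,d=ray(c,u,v);return o+d*(z-o[2])/d[2]
def tri(obs):  # [(cam,u,v)]
    A=np.zeros((3,3));b=np.zeros(3);R=[ray(*o) for o in obs]
    for o,d in R: M=np.eye(3)-np.outer(d,d);A+=M;b+=M@o
    p=np.linalg.solve(A,b)
    return p,max(np.linalg.norm((np.eye(3)-np.outer(d,d))@(p-o)) for o,d in R)
def blob(img,u,v,f,win=14):  # centroid of connected mask blob nearest u,v
    m=f(img.astype(int)).astype(np.uint8)
    n,l,s,c=cv2.connectedComponentsWithStats(m)
    k=[i for i in range(1,n) if s[i,4]>25]
    i=min(k,key=lambda i:np.hypot(*(c[i]-[u,v])));return c[i],s[i,4]
white=lambda I:(I.min(2)>150)
orange=lambda I:(I[...,0]>170)&(I[...,0]-I[...,2]>90)&(I[...,0]-I[...,1]>60)
E
python3 - <<'E'
from h import *
S=r.camera("scene");D=r.camera("side")
S_=lambda u,v:(180+u/2.9-.3,170+v/2.9-.3); D_=lambda u,v:(215+u/2.857-.3,125+v/2.857-.3)
T={'orange':((750,22),(298,508)),'whitev':((463,158),(168,217)),'silver':((728,93),(201,468)),'brass':((565,177),(144,313)),'black':((649,137),(165,388)),'loupe':((413,105),(265,205)),
'Yround':((290,254),(155,153)),'Ysq':((263,197),(221,144)),'Bround':((85,332),(125,47)),'Bsq':((136,378),(71,66))}
for k,(a,b) in T.items():
    a=S_(*a);b=D_(*b)
    if k[0] in'YB' :
        a,na=blob(S["img"],*a,white);b,nb=blob(D["img"],*b,white)
    p,e=tri([(S,*a),(D,*b)]);print(k,np.round(a,1),np.round(b,1),np.round(p,4),'err',round(e,4))
E
```

```text
orange [438.3 177.3] [319.  302.5] [ 0.4286 -0.3773  0.0564] err 0.0004
whitev [339.4 224.2] [273.5 200.7] [ 0.423  -0.0978  0.0559] err 0.0002
silver [430.7 201.8] [285.1 288.5] [ 0.3842 -0.3207  0.0438] err 0.0012
brass [374.5 230.7] [265.1 234.3] [ 0.3857 -0.1661  0.0322] err 0.0013
black [403.5 216.9] [272.5 260.5] [ 0.3819 -0.2429  0.037 ] err 0.0004
loupe [322.1 205.9] [307.5 196.5] [ 0.4968 -0.0962  0.0463] err 0.0005
Yround [279.5 257. ] [268.8 178.4] [0.445  0.0418 0.0052] err 0.0003
Ysq [270.4 238.4] [292.5 174.9] [0.5014 0.0368 0.0056] err 0.0003
Bround [209. 284.] [258.4 141.1] [0.4575 0.2011 0.0055] err 0.0006
Bsq [226.5 299.9] [239.1 148.6] [0.4035 0.1835 0.0053] err 0.0005
```

Heights come out a steady 2–3 mm above the stated ones (56/56/44/32 mm, marks 5 mm), and the marks are 56.6 and 56.8 mm apart against a nominal 57 mm, so the measurements are consistent. Next I check the stand's footprint and work out the first move.

```bash
cat >> h.py <<'E'
from scipy.spatial.transform import Rotation as Ro
def go(x,y,z,yaw):  # print rel. tool-frame move to TCP x,y,z with tool-x yaw (deg)
    s=r.read_state();R=Ro.from_quat(s["eef_rot"]).as_matrix()
    d=R.T@(np.array([x,y,z])-s["ee_pos"]);y0=np.degrees(np.arctan2(R[1,0],R[0,0]))
    t=(y0-yaw+180)%360-180
    print("t",round(s["time"],1),"yaw",round(y0,1),"d",np.round(d,3),"turn",round(np.radians(t),3),"q",np.round(s["joint_positions"],2))
E
python3 - <<'E'
from h import *
S=r.camera("scene")
for u,v in((440,40),(510,135),(650,95)): print(np.round(plane(S,180+u/2.9,170+v/2.9,.012),3))
go(.428,-.376,.14,17); go(.428,-.376,.034,17)
E
```

```text
[ 0.575 -0.169  0.012]
[ 0.454 -0.163  0.012]
[ 0.433 -0.287  0.012]
t 0.3 yaw 17.2 d [ 0.298 -0.139  0.104] turn 0.003 q [ 1.25  0.33 -0.06  1.46  0.02  1.35 -0.09]
t 0.3 yaw 17.2 d [ 0.298 -0.139  0.21 ] turn 0.003 q [ 1.25  0.33 -0.06  1.46  0.02  1.35 -0.09]
```

Request:
{"fn": "hand_motion", "kwargs": {"moves": {"motion": [[0.04,-0.02,0.01,0,0.087],[0.08,-0.04,0.03,0,0.06],[0.12,-0.06,0.05,0,0.046],[0.16,-0.075,0.06,0,0.046],[0.2,-0.095,0.08,0,0.046],[0.24,-0.11,0.09,0,0.046],[0.27,-0.125,0.1,0,0.046],[0.298,-0.139,0.104,0,0.046],[0.298,-0.139,0.104,0,0.046],[0.298,-0.139,0.104,0,0.046]]}, "squeeze": 15}}

```text
time: 1.3
ee_pos: [0.4286, -0.3759, 0.1405]
eef_rot: [0.989, 0.15, -0.0, -0.0]
ft_force: [0.2, -0.8, 0.2]
width: 0.046
grip_force: 0.0
```

```bash
python3 - <<'E'
from h import *
go(.428,-.376,.034,17)
c=r.camera("wrist");cv2.imwrite("pics/w1.png",c["img"][:,:,::-1])
E
```

```text
t 1.3 yaw 17.3 d [-0.001 -0.     0.106] turn 0.005 q [ 0.85  0.31 -0.25  1.73  0.08  1.12 -0.69]
```

View pics/w1.png

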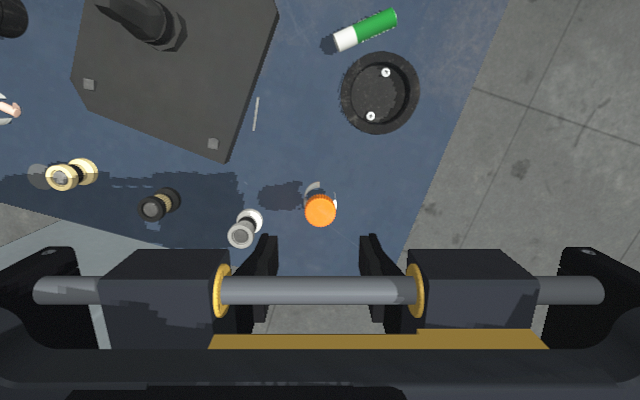

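The wrist picture has the orange cap at (320,210), centred between the jaws (270 and 365), with the silver holder clear to the left at (242,228). I check it against the wrist rays.

```bash
python3 - <<'E'
from h import *
c=r.camera("wrist")
print(blob(c["img"],320,210,orange))
for n,u,v,z in(("or",320,210,.054),("si",240,234,.04),("bl",152,208,.034),("br",62,177,.03)):print(n,np.round(plane(c,u,v,z),4))
E
```

```text
(array([318.77390181, 209.06330749]), np.int32(774))
or [ 0.4315 -0.3783  0.054 ]
si [ 0.3871 -0.3224  0.04  ]
bl [ 0.3855 -0.2463  0.034 ]
br [ 0.3887 -0.1701  0.03  ]
```

Request:
{"fn": "hand_motion", "kwargs": {"moves": {"motion": [[0,0,0.03,0,0.046],[0,0,0.06,0,0.046],[0,0,0.085,0,0.046],[0,0,0.1,0,0.046],[0,0,0.107,0,0.046],[0,0,0.107,0,0.046]]}}}

```text
time: 2.0
ee_pos: [0.4278, -0.3767, 0.0333]
eef_rot: [0.989, 0.149, -0.0, -0.0]
ft_force: [0.0, -0.9, 0.5]
width: 0.0458
grip_force: 0.0
```

Both views agree to within 3 mm, so I grip and lift.

Request:
{"fn": "hand_motion", "kwargs": {"moves": {"motion": [[0.002,0,0,0,0.03],[0.002,0,0,0,0.02],[0.002,0,0,0,0.02],[0.002,0,0,0,0.02],[0.002,0,-0.01,0,0.02],[0,0,-0.04,0,0.02],[0,0,-0.08,0,0.02],[0,0,-0.12,0,0.02],[0,0,-0.12,0,0.02]]}, "squeeze": 15}}

```text
time: 2.9
ee_pos: [0.4307, -0.3781, 0.1603]
eef_rot: [0.989, 0.149, 0.003, 0.004]
ft_force: [0.2, 0.1, -0.2]
width: 0.0262
grip_force: 15.0
```

```bash
python3 - <<'E'
from h import *
go(.36,-.15,.16,110)
go(.4575,.201,.16,198)
E
```

```text
t 2.9 yaw 17.2 d [-0.    -0.239 -0.002] turn -1.62 q [ 0.86  0.29 -0.26  1.71  0.08  1.15 -0.69]
t 2.9 yaw 17.2 d [ 0.197 -0.545 -0.003] turn 3.127 q [ 0.86  0.29 -0.26  1.71  0.08  1.15 -0.69]
```

Units first: turns go in shares of 360 degrees. So -0.25 rad / 6.2832 = -0.0398.

Request:
{"fn": "hand_motion", "kwargs": {"moves": {"motion": [[-0.015,-0.04,0,0,0.02],[-0.03,-0.08,-0.01,0,0.02],[-0.045,-0.12,-0.02,0,0.02],[-0.045,-0.15,-0.02,0,0.02],[-0.025,-0.19,-0.02,0,0.02],[0,-0.23,-0.02,0,0.02],[0.02,-0.27,-0.02,-0.0159,0.02],[0.045,-0.31,-0.02,-0.0398,0.02],[0.065,-0.34,-0.02,-0.0637,0.02],[0.083,-0.37,-0.02,-0.0875,0.02],[0.083,-0.37,-0.02,-0.1114,0.02],[0.083,-0.37,-0.02,-0.1273,0.02]]}}}

```text
time: 4.1
ee_pos: [0.3983, 0.0028, 0.1739]
eef_rot: [0.85, 0.526, 0.0, 0.0]
ft_force: [0.5, 0.3, 0.1]
width: 0.0267
grip_force: 15.0
```

```bash
python3 - <<'E'
from h import *
go(.4575,.201,.16,198)
E
```

```text
t 4.1 yaw 63.5 d [ 0.204 -0.035  0.014] turn -2.347 q [ 0.54 -0.1  -0.62  2.08 -0.06  1.15 -0.51]
```

Scaled: -1.8 rad / 6.2832 = -0.2865.

Request:
{"fn": "hand_motion", "kwargs": {"moves": {"motion": [[0.03,-0.005,0,-0.0239,0.02],[0.06,-0.01,0,-0.0477,0.02],[0.1,-0.02,0,-0.0716,0.02],[0.14,-0.025,0,-0.0955,0.02],[0.17,-0.03,0,-0.1194,0.02],[0.204,-0.035,0,-0.1432,0.02],[0.204,-0.035,0,-0.1671,0.02],[0.204,-0.035,0,-0.191,0.02],[0.204,-0.035,0,-0.2149,0.02],[0.204,-0.035,0,-0.2387,0.02],[0.204,-0.035,0,-0.2626,0.02],[0.204,-0.035,0,-0.2865,0.02]]}}}

```text
time: 5.3
ee_pos: [0.4596, 0.1992, 0.1738]
eef_rot: [0.118, 0.993, -0.0, 0.0]
ft_force: [0.3, 0.4, -1.4]
width: 0.0264
grip_force: 15.0
```

```bash
python3 - <<'E'
from h import *
go(.4575,.201,.16,198)
E
```

```text
t 5.3 yaw 166.5 d [0.002 0.001 0.014] turn -0.55 q [ 0.37  0.23 -0.96  1.84  0.2   1.18  0.68]
```

Scaled: -0.55 rad / 6.2832 = -0.0875.

Request:
{"fn": "hand_motion", "kwargs": {"moves": {"motion": [[0.002,0.001,0,-0.0239,0.02],[0.002,0.001,0.02,-0.0477,0.02],[0.002,0.001,0.05,-0.0716,0.02],[0.002,0.001,0.08,-0.0875,0.02],[0.002,0.001,0.1,-0.0875,0.02],[0.002,0.001,0.115,-0.0875,0.02],[0.002,0.001,0.12,-0.0875,0.02],[0.002,0.001,0.12,-0.0875,0.02]]}}}

```text
time: 6.1
ee_pos: [0.4579, 0.2008, 0.0536]
eef_rot: [-0.153, 0.988, -0.0, -0.0]
ft_force: [0.7, 1.0, 0.1]
width: 0.0262
grip_force: 15.0
```

```bash
python3 - <<'E'
from h import *
go(.4575,.201,.037,198)
S=r.camera("scene");cv2.imwrite("pics/sc2.png",cv2.resize(S["img"][150:350,130:330,::-1],(600,600)))
E
```

```text
t 6.1 yaw -162.4 d [0.    0.    0.017] turn -0.006 q [ 0.32  0.43 -0.95  1.95  0.42  0.98  1.05]
```

View pics/sc2.png

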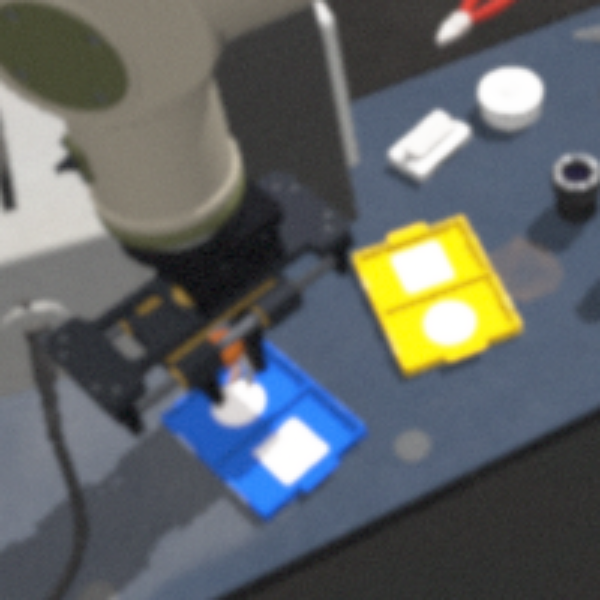

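The picture shows the vial at (235,365) held upright above the round mark at (240,400), with the gripper clear of the light box. I lower it, release and rise.

Request:
{"fn": "hand_motion", "kwargs": {"moves": {"motion": [[0,0,0.01,0,0.02],[0,0,0.014,0,0.02],[0,0,0.0165,0,0.02],[0,0,0.0165,0,0.02],[0,0,0.0165,0,0.03],[0,0,0.0165,0,0.045],[0,0,0.0165,0,0.046],[0,0,0,0,0.046],[0,0,-0.03,0,0.046],[0,0,-0.07,0,0.046],[0,0,-0.1,0,0.046]]}}}

```text
time: 7.25
ee_pos: [0.458, 0.2016, 0.1566]
eef_rot: [-0.154, 0.988, 0.0, 0.001]
ft_force: [1.2, -0.1, 0.4]
width: 0.0457
grip_force: 0.0
```

```bash
python3 - <<'E'
from h import *
go(.40,.0,.16,150)
go(.385,-.3215,.14,150)
E
```

```text
t 7.2 yaw -162.3 d [ 0.117 -0.174 -0.004] turn 0.833 q [ 0.43  0.28 -1.05  1.85  0.26  1.16  1.17]
t 7.2 yaw -162.3 d [ 0.229 -0.476  0.016] turn 0.833 q [ 0.43  0.28 -1.05  1.85  0.26  1.16  1.17]
```

```bash
python3 - <<'E'
from h import *
S=r.camera("scene");D=r.camera("side")
a,n=blob(S["img"],339,224,white);b,m=blob(D["img"],273,200,white);print(a,n,b,m)
go(.425,-.099,.14,175)
E
```

```text
[339.21487603 225.42975207] 121 [273.76422764 202.21138211] 123
t 7.3 yaw -162.3 d [ 0.125 -0.276  0.018] turn 0.396 q [ 0.43  0.28 -1.05  1.85  0.27  1.15  1.17]
```

Scaled: 0.396 rad / 6.2832 = 0.063.

Request:
{"fn": "hand_motion", "kwargs": {"moves": {"motion": [[0.02,-0.04,0,0.008,0.046],[0.038,-0.08,0,0.0159,0.046],[0.055,-0.12,0.005,0.0318,0.046],[0.073,-0.16,0.01,0.0477,0.046],[0.09,-0.2,0.015,0.063,0.046],[0.11,-0.24,0.018,0.063,0.046],[0.125,-0.276,0.018,0.063,0.046],[0.125,-0.276,0.018,0.063,0.046],[0.125,-0.276,0.018,0.063,0.046]]}}}

```text
time: 8.25
ee_pos: [0.4224, -0.1003, 0.1358]
eef_rot: [0.045, 0.999, 0.0, 0.0]
ft_force: [-0.1, 0.2, -0.6]
width: 0.0459
grip_force: 0.0
```

```bash
python3 - <<'E'
from h import *
go(.425,-.099,.034,175)
c=r.camera("wrist");cv2.imwrite("pics/w2.png",c["img"][:,:,::-1])
E
```

```text
t 8.2 yaw 174.9 d [-0.002  0.002  0.102] turn -0.002 q [ 0.94  0.06 -0.82  2.04  0.05  1.06  1.58]
```

View pics/w2.png

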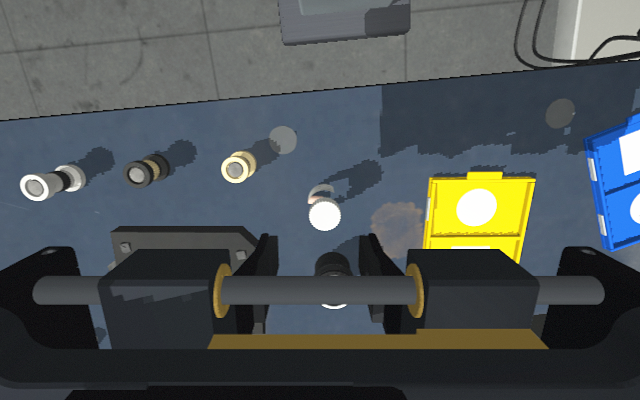

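The white cap is at (324,215), about midway between the jaws, with the yellow round mark at (476,207) and the brass holder at (238,167). I check those with rays.

```bash
python3 - <<'E'
from h import *
c=r.camera("wrist")
for n,u,v,z in(("wh",324,215,.054),("br",236,169,.03),("si",36,188,.04),("Yr",476,207,.003)):print(n,np.round(plane(c,u,v,z),4))
go(.425,-.099,.034,175)
E
```

```text
wh [ 0.4231 -0.0958  0.054 ]
br [ 0.3867 -0.1629  0.03  ]
si [ 0.3861 -0.318   0.04  ]
Yr [0.446  0.0435 0.003 ]
t 8.3 yaw 175.1 d [-0.002  0.     0.102] turn 0.001 q [ 0.94  0.07 -0.82  2.04  0.05  1.06  1.58]
```

Request:
{"fn": "hand_motion", "kwargs": {"moves": {"motion": [[-0.001,0.001,0.03,0,0.046],[-0.001,0.001,0.06,0,0.046],[-0.001,0.001,0.085,0,0.046],[-0.001,0.001,0.102,0,0.046],[-0.001,0.001,0.102,0,0.03],[-0.001,0.001,0.102,0,0.02],[-0.001,0.001,0.102,0,0.02],[-0.001,0.001,0.102,0,0.02],[-0.001,0.001,0.09,0,0.02],[-0.001,0.001,0.06,0,0.02],[-0.001,0.001,0.02,0,0.02],[-0.001,0.001,0.02,0,0.02]]}}}

```text
time: 9.55
ee_pos: [0.4265, -0.0996, 0.1208]
eef_rot: [0.044, 0.999, -0.002, 0.004]
ft_force: [0.4, 0.4, -1.4]
width: 0.0263
grip_force: 15.0
```

```bash
python3 - <<'E'
from h import *
go(.445,.042,.11,175)
go(.445,.042,.038,175)
E
```

```text
t 9.6 yaw 175.0 d [-0.006  0.143  0.01 ] turn -0.0 q [ 0.95  0.1  -0.84  2.05  0.09  1.02  1.55]
t 9.6 yaw 175.0 d [-0.005  0.143  0.082] turn -0.0 q [ 0.95  0.1  -0.84  2.05  0.09  1.02  1.55]
```

Request:
{"fn": "hand_motion", "kwargs": {"moves": {"motion": [[-0.001,0.03,0,0,0.02],[-0.002,0.06,0,0,0.02],[-0.003,0.1,0,0,0.02],[-0.005,0.13,0,0,0.02],[-0.005,0.143,0,0,0.02],[-0.005,0.143,0.03,0,0.02],[-0.005,0.143,0.055,0,0.02],[-0.005,0.143,0.07,0,0.02],[-0.005,0.143,0.07,0,0.02],[-0.005,0.143,0.07,0,0.02]]}}}

```text
time: 10.55
ee_pos: [0.4414, 0.0429, 0.0463]
eef_rot: [0.044, 0.999, 0.0, 0.0]
ft_force: [-0.0, -0.4, 0.3]
width: 0.0271
grip_force: 15.0
```

```bash
python3 - <<'E'
from h import *
go(.445,.042,.038,175)
D=r.camera("side");cv2.imwrite("pics/sd2.png",cv2.resize(D["img"][80:230,210:360,::-1],(600,600)))
E
```

```text
t 10.6 yaw 175.0 d [-0.004 -0.001  0.008] turn -0.0 q [ 0.65  0.29 -0.91  2.09  0.29  0.89  1.05]
```

View pics/sd2.png

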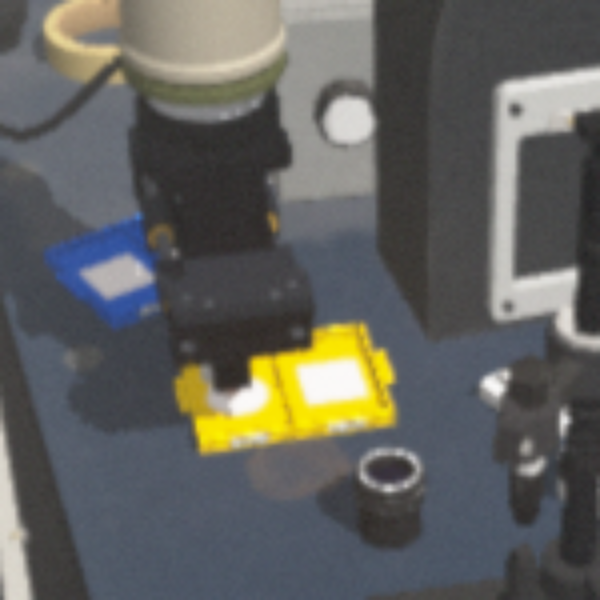

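The side view shows the jaws over the yellow round mark at (235,395), well clear of the scanner. I lower it, release and rise.

Request:
{"fn": "hand_motion", "kwargs": {"moves": {"motion": [[-0.004,0,0.004,0,0.02],[-0.004,0,0.007,0,0.02],[-0.004,0,0.009,0,0.02],[-0.004,0,0.009,0,0.02],[-0.004,0,0.009,0,0.03],[-0.004,0,0.009,0,0.045],[-0.004,0,0.009,0,0.046],[-0.004,0,-0.01,0,0.046],[-0.004,0,-0.05,0,0.046],[-0.004,0,-0.09,0,0.046],[-0.004,0,-0.09,0,0.046]]}}}

```text
time: 11.7
ee_pos: [0.4477, 0.043, 0.1398]
eef_rot: [0.044, 0.999, -0.0, 0.003]
ft_force: [0.6, -0.0, -0.3]
width: 0.0458
grip_force: 0.0
```

```bash
python3 - <<'E'
from h import *
S=r.camera("scene");D=r.camera("side")
cv2.imwrite("pics/sc3.png",cv2.resize(S["img"][225:325,175:315,::-1],(798,570)))
go(.387,-.1655,.12,175)
E
```

```text
t 11.8 yaw 174.9 d [ 0.04  -0.212  0.016] turn -0.001 q [ 0.75  0.13 -0.98  2.    0.12  1.07  1.2 ]
```

View pics/sc3.png

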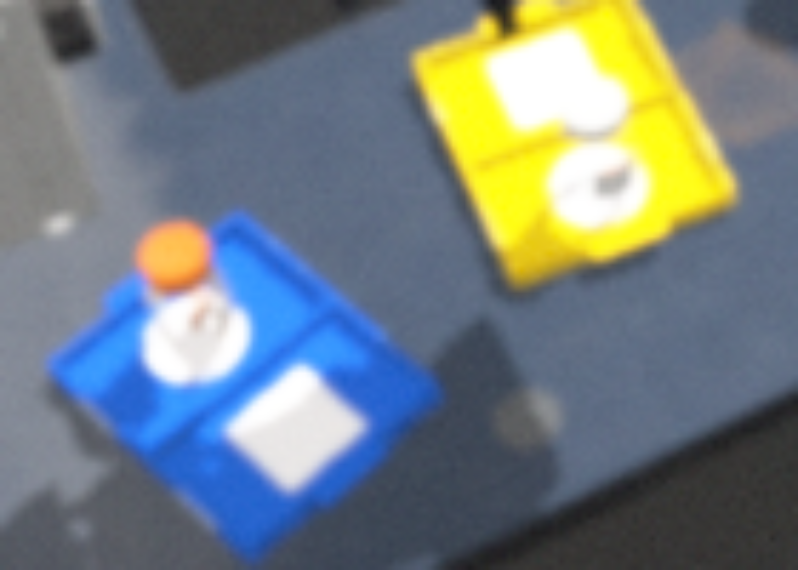

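Both vials stand on their round marks, with cap tops at crop (175,245) and (597,97). I check their positions while moving on to the brass holder.

```bash
python3 - <<'E'
from h import *
S=r.camera("scene")
for u,v in((175,245),(597,97)):print(np.round(plane(S,175+u/5.7-.4,225+v/5.7-.4,.059),4))
E
```

```text
[0.4601 0.1972 0.059 ]
[0.444  0.0381 0.059 ]
```

Request:
{"fn": "hand_motion", "kwargs": {"moves": {"motion": [[0.01,-0.04,0,0,0.046],[0.018,-0.08,0,0,0.046],[0.025,-0.12,0,0,0.042],[0.032,-0.16,0.005,0,0.042],[0.038,-0.19,0.01,0,0.042],[0.04,-0.212,0.016,0,0.042],[0.04,-0.212,0.016,0,0.042],[0.04,-0.212,0.016,0,0.042]]}}}

```text
time: 12.65
ee_pos: [0.3861, -0.1646, 0.1185]
eef_rot: [0.044, 0.999, 0.001, -0.001]
ft_force: [0.4, -0.2, 0.1]
width: 0.042
grip_force: 0.0
```

```bash
python3 - <<'E'
from h import *
go(.387,-.1655,.026,175)
c=r.camera("wrist")
I=cv2.cvtColor(c["img"],cv2.COLOR_RGB2HSV);cv2.imwrite("pics/w3.png",c["img"][80:280,160:480,::-1].repeat(2,0).repeat(2,1))
E
```

```text
t 12.7 yaw 174.9 d [-0.001 -0.001  0.092] turn -0.001 q [ 1.07  0.05 -0.77  2.09  0.04  1.02  1.76]
```

View pics/w3.png

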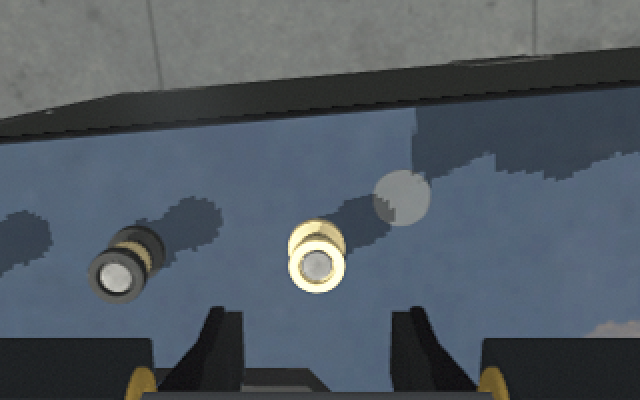

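The brass top is at full-frame (318,212), centred between the jaws, and the black holder is clear to the left. I go down, grip and lift.

```bash
python3 - <<'E'
from h import *
c=r.camera("wrist");print(np.round(plane(c,318.5,212.5,.03),4))
E
```

```text
[ 0.387  -0.1647  0.03  ]
```

Request:
{"fn": "hand_motion", "kwargs": {"moves": {"motion": [[-0.001,0,0.03,0,0.042],[-0.001,0,0.055,0,0.042],[-0.001,0,0.075,0,0.042],[-0.001,0,0.088,0,0.042],[-0.001,0,0.092,0,0.042],[-0.001,0,0.092,0,0.042],[-0.001,0,0.092,0,0.042]]}}}

```text
time: 13.45
ee_pos: [0.3884, -0.1654, 0.0283]
eef_rot: [0.044, 0.999, -0.0, 0.001]
ft_force: [-0.2, -0.8, 0.1]
width: 0.0421
grip_force: 0.0
```

Request:
{"fn": "hand_motion", "kwargs": {"moves": {"motion": [[0,0,0.002,0,0.03],[0,0,0.002,0,0.018],[0,0,0.002,0,0.018],[0,0,0.002,0,0.018],[0,0,0.002,0,0.018]]}, "squeeze": 20}}

```text
time: 13.95
ee_pos: [0.3879, -0.1654, 0.0258]
eef_rot: [0.044, 0.999, -0.0, 0.0]
ft_force: [-1.0, -0.1, 3.7]
width: 0.0226
grip_force: 20.0
```

Request:
{"fn": "hand_motion", "kwargs": {"moves": {"motion": [[0,0,-0.01,0,0.018],[0,0,-0.04,0,0.018],[0,0,-0.08,0,0.018],[0,0,-0.1,0,0.018],[0,0,-0.1,0,0.018]]}}}

```text
time: 14.45
ee_pos: [0.3894, -0.166, 0.1287]
eef_rot: [0.044, 0.999, -0.002, 0.002]
ft_force: [0.6, -0.3, 0.1]
width: 0.0224
grip_force: 20.0
```

```bash
python3 - <<'E'
from h import *
go(.5014,.0375,.11,175)
E
```

```text
t 14.4 yaw 175.0 d [-0.094  0.213  0.019] turn -0.0 q [ 1.08  0.04 -0.79  2.07  0.03  1.04  1.76]
```

Request:
{"fn": "hand_motion", "kwargs": {"moves": {"motion": [[-0.01,0.03,0,0,0.018],[-0.025,0.07,0,0,0.018],[-0.045,0.11,0,0,0.018],[-0.06,0.15,0,0,0.018],[-0.08,0.185,0,0,0.018],[-0.094,0.213,0,0,0.018],[-0.094,0.213,0.02,0,0.018],[-0.094,0.213,0.05,0,0.018],[-0.094,0.213,0.075,0,0.018],[-0.094,0.213,0.085,0,0.018],[-0.094,0.213,0.085,0,0.018],[-0.094,0.213,0.085,0,0.018]]}}}

```text
time: 15.65
ee_pos: [0.5004, 0.0388, 0.0413]
eef_rot: [0.044, 0.999, 0.0, 0.0]
ft_force: [-0.1, -0.4, -0.3]
width: 0.0224
grip_force: 20.0
```

```bash
python3 - <<'E'
from h import *
go(.5014,.0375,.0295,175)
E
```

```text
t 15.7 yaw 175.0 d [-0.001 -0.001  0.012] turn -0.0 q [ 0.59  0.43 -0.87  1.95  0.4   0.94  1.  ]
```

Request:
{"fn": "hand_motion", "kwargs": {"moves": {"motion": [[-0.001,-0.001,0.006,0,0.018],[-0.001,-0.001,0.01,0,0.018],[-0.001,-0.001,0.012,0,0.018],[-0.001,-0.001,0.012,0,0.018],[-0.001,-0.001,0.012,0,0.03],[-0.001,-0.001,0.012,0,0.04],[-0.001,-0.001,0.012,0,0.04],[-0.001,-0.001,-0.01,0,0.04],[-0.001,-0.001,-0.05,0,0.04],[-0.001,-0.001,-0.09,0,0.04],[-0.001,-0.001,-0.1,0,0.04]]}}}

```text
time: 16.75
ee_pos: [0.5028, 0.0382, 0.1444]
eef_rot: [0.044, 0.999, -0.0, 0.003]
ft_force: [1.2, 0.4, 0.1]
width: 0.0401
grip_force: 0.0
```

```bash
python3 - <<'E'
from h import *
go(.40,-.05,.15,175)
go(.36,-.2,.14,165)
go(.3865,-.32,.13,155)
E
```

```text
t 16.8 yaw 175.0 d [ 0.095 -0.097 -0.006] turn -0.0 q [ 0.69  0.28 -0.96  1.86  0.25  1.12  1.12]
t 16.8 yaw 175.0 d [ 0.121 -0.25   0.004] turn 0.174 q [ 0.69  0.28 -0.96  1.86  0.25  1.12  1.12]
t 16.8 yaw 175.0 d [ 0.085 -0.367  0.014] turn 0.349 q [ 0.69  0.28 -0.96  1.86  0.25  1.12  1.12]
```

Request:
{"fn": "hand_motion", "kwargs": {"moves": {"motion": [[0.03,-0.035,0,0,0.042],[0.065,-0.07,0,0,0.042],[0.1,-0.1,0,0,0.042],[0.115,-0.14,0,0,0.042],[0.12,-0.18,0,0,0.042],[0.12,-0.22,0,0,0.042],[0.115,-0.26,0,0,0.042],[0.1,-0.3,0.005,0,0.042],[0.09,-0.34,0.01,0,0.042],[0.085,-0.367,0.014,0,0.042],[0.085,-0.367,0.014,0,0.042],[0.085,-0.367,0.014,0,0.042]]}}}

```text
time: 17.95
ee_pos: [0.3839, -0.3201, 0.1258]
eef_rot: [0.044, 0.999, 0.001, -0.0]
ft_force: [-0.1, 1.0, -0.5]
width: 0.0421
grip_force: 0.0
```

```bash
python3 - <<'E'
from h import *
go(.3865,-.32,.027,175)
c=r.camera("wrist");cv2.imwrite("pics/w4.png",c["img"][80:280,160:480,::-1].repeat(2,0).repeat(2,1))
E
```

```text
t 17.9 yaw 174.9 d [-0.003  0.     0.099] turn -0.001 q [ 1.21  0.23 -0.66  1.9   0.16  1.07  1.96]
```

View pics/w4.png

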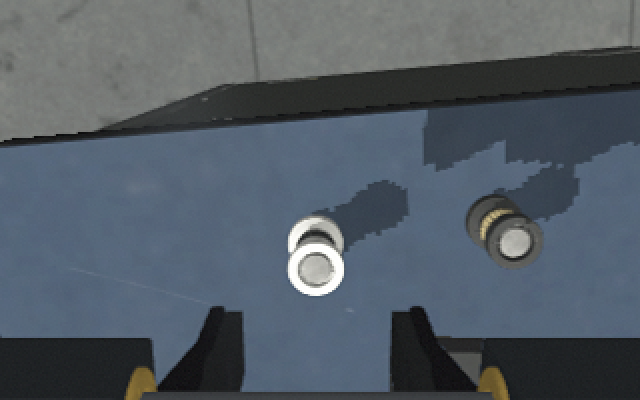

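The silver top is at crop (316,269), full-frame (318,214.5), centred between the jaws. The black holder is clear to the right.

```bash
python3 - <<'E'
from h import *
c=r.camera("wrist");print(np.round(plane(c,318,214.5,.04),4))
E
```

```text
[ 0.3853 -0.3205  0.04  ]
```

Request:
{"fn": "hand_motion", "kwargs": {"moves": {"motion": [[-0.002,0,0.03,0,0.042],[-0.002,0,0.06,0,0.042],[-0.002,0,0.08,0,0.042],[-0.002,0,0.092,0,0.042],[-0.002,0,0.097,0,0.042],[-0.002,0,0.097,0,0.042],[-0.002,0,0.097,0,0.042]]}}}

```text
time: 18.75
ee_pos: [0.3867, -0.321, 0.0305]
eef_rot: [0.044, 0.999, -0.001, 0.001]
ft_force: [-1.2, 0.5, 0.7]
width: 0.0424
grip_force: 0.0
```

Request:
{"fn": "hand_motion", "kwargs": {"moves": {"motion": [[0,0,0,0,0.03],[0,0,0,0,0.018],[0,0,0,0,0.018],[0,0,0,0,0.018],[0,0,0,0,0.018]]}, "squeeze": 20}}

```text
time: 19.25
ee_pos: [0.3862, -0.3209, 0.0298]
eef_rot: [0.044, 0.999, -0.0, 0.0]
ft_force: [-1.1, -0.2, 4.1]
width: 0.0219
grip_force: 20.0
```

Request:
{"fn": "hand_motion", "kwargs": {"moves": {"motion": [[0,0,-0.01,0,0.018],[0,0,-0.04,0,0.018],[0,0,-0.08,0,0.018],[0,0,-0.12,0,0.018],[0,0,-0.14,0,0.018],[0,0,-0.14,0,0.018]]}}}

```text
time: 19.85
ee_pos: [0.3875, -0.3217, 0.1732]
eef_rot: [0.044, 0.999, -0.002, 0.002]
ft_force: [0.3, -0.2, -0.7]
width: 0.0224
grip_force: 20.0
```

```bash
python3 - <<'E'
from h import *
go(.36,-.2,.16,175)
go(.36,.18,.16,198)
go(.4035,.1845,.16,198)
E
```

```text
t 19.9 yaw 175.0 d [0.038 0.119 0.013] turn -0.0 q [ 1.23  0.18 -0.68  1.84  0.12  1.16  1.99]
t 19.9 yaw 175.0 d [0.071 0.497 0.011] turn -0.402 q [ 1.23  0.18 -0.68  1.84  0.12  1.16  1.99]
t 19.9 yaw 175.0 d [0.028 0.506 0.011] turn -0.402 q [ 1.23  0.18 -0.68  1.84  0.12  1.16  1.99]
```

Scaled: -0.402 rad / 6.2832 = -0.064.

Request:
{"fn": "hand_motion", "kwargs": {"moves": {"motion": [[0.015,0.035,0,0,0.018],[0.03,0.08,0,0,0.018],[0.038,0.125,0,0,0.018],[0.035,0.17,0,0,0.018],[0.03,0.215,0,0,0.018],[0.028,0.26,0,-0.008,0.018],[0.028,0.305,0,-0.0159,0.018],[0.028,0.35,0,-0.0318,0.018],[0.028,0.395,0,-0.0477,0.018],[0.028,0.435,0,-0.064,0.018],[0.028,0.475,0,-0.064,0.018],[0.028,0.506,0,-0.064,0.018]]}}}

```text
time: 21.05
ee_pos: [0.4022, 0.1878, 0.1696]
eef_rot: [-0.157, 0.988, -0.0, 0.001]
ft_force: [-0.8, -0.4, -0.6]
width: 0.0221
grip_force: 20.0
```

```bash
python3 - <<'E'
from h import *
go(.4035,.1845,.045,198)
E
```

```text
t 21.1 yaw -162.0 d [-0.    -0.003  0.125] turn 0.001 q [ 0.76  0.14 -1.34  1.96  0.15  1.15  1.25]
```

Request:
{"fn": "hand_motion", "kwargs": {"moves": {"motion": [[0,-0.003,0.03,0,0.018],[0,-0.003,0.06,0,0.018],[0,-0.003,0.09,0,0.018],[0,-0.003,0.11,0,0.018],[0,-0.003,0.122,0,0.018],[0,-0.003,0.122,0,0.018],[0,-0.003,0.122,0,0.018]]}}}

```text
time: 21.75
ee_pos: [0.4037, 0.1831, 0.0481]
eef_rot: [-0.157, 0.988, 0.0, 0.0]
ft_force: [-0.4, -0.2, 0.2]
width: 0.0225
grip_force: 20.0
```

```bash
python3 - <<'E'
from h import *
go(.4035,.1845,.0335,198)
E
```

```text
t 21.8 yaw -162.0 d [-0.     0.001  0.015] turn 0.0 q [ 0.51  0.38 -1.15  2.08  0.44  0.94  1.01]
```

Request:
{"fn": "hand_motion", "kwargs": {"moves": {"motion": [[0,0.001,0.008,0,0.018],[0,0.001,0.012,0,0.018],[0,0.001,0.015,0,0.018],[0,0.001,0.015,0,0.018],[0,0.001,0.015,0,0.03],[0,0.001,0.015,0,0.04],[0,0.001,0.015,0,0.04],[0,0.001,-0.01,0,0.04],[0,0.001,-0.05,0,0.04],[0,0.001,-0.09,0,0.04],[0,0.001,-0.13,0,0.04]]}}}

```text
time: 22.85
ee_pos: [0.4028, 0.1842, 0.1787]
eef_rot: [-0.157, 0.988, 0.0, -0.0]
ft_force: [0.7, -1.1, 1.3]
width: 0.0399
grip_force: 0.0
```

Request:
{"fn": "hand_motion", "kwargs": {"moves": {"motion": [[0.01,-0.04,0,0,0.04],[0.01,-0.08,0,0,0.04],[0.01,-0.12,0,0,0.04],[0.01,-0.16,0,0,0.04],[0.01,-0.2,0,0,0.04],[0.01,-0.24,0,0,0.04],[0.01,-0.28,0,0,0.04],[0.01,-0.28,0,0,0.04],[0.01,-0.28,0,0,0.04]]}}}

```text
time: 23.75
ee_pos: [0.4801, -0.0858, 0.1773]
eef_rot: [-0.156, 0.988, 0.001, -0.0]
ft_force: [0.2, 1.0, 0.8]
width: 0.0398
grip_force: 0.0
```

```bash
python3 - <<'E'
from h import *
S=r.camera("scene");D=r.camera("side");cv2.imwrite("pics/sc4.png",cv2.resize(S["img"][215:325,175:315,::-1],(763,600)))
cv2.imwrite("pics/sd4.png",cv2.resize(D["img"][105:205,215:345,::-1],(780,600)))
E
```

```text
(no output)
```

View pics/sc4.png

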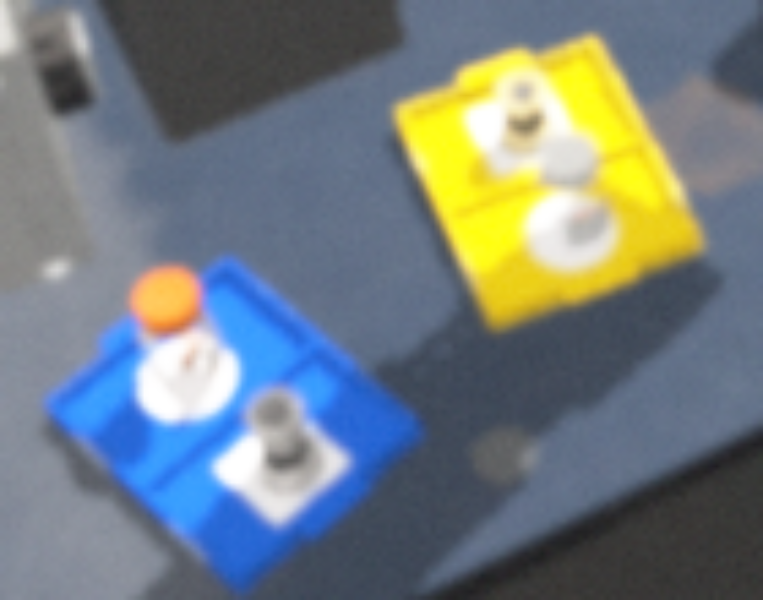

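View pics/sd4.png

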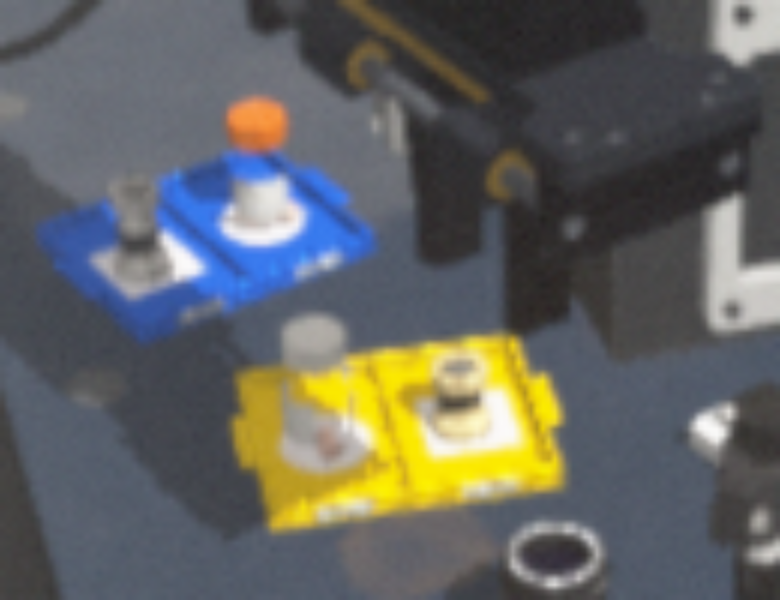

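All four parts stand upright on their marks. The gripper has stopped rather near the stand's post, so I back it off and triangulate the final tops.

Request:
{"fn": "hand_motion", "kwargs": {"moves": {"motion": [[0.02,0.02,0,0,0.04],[0.05,0.04,0,0,0.04],[0.08,0.04,0,0,0.04],[0.08,0.04,0,0,0.04],[0.08,0.04,0,0,0.04],[0.08,0.04,0,0,0.04]]}}}

```text
time: 24.45
ee_pos: [0.3924, -0.0717, 0.1776]
eef_rot: [-0.157, 0.988, -0.0, 0.0]
ft_force: [0.2, 0.4, 0.3]
width: 0.0402
grip_force: 0.0
```

```bash
python3 - <<'E'
from h import *
S=r.camera("scene");D=r.camera("side")
mk={'or':(.4575,.2011),'wh':(.445,.0418),'si':(.4035,.1835),'br':(.5014,.0368)}
for k,a,b in(('or',(166,288),(258,108)),('wh',(570,154),(313,328)),('si',(275,402),(132,187)),('br',(523,92),(460,364))):
    p,e=tri([(S,175+a[0]/5.45-.4,215+a[1]/5.45-.4),(D,215+b[0]/6-.4,105+b[1]/6-.4)]);print(k,np.round(p,4),round(e,4),np.round(p[:2]-mk[k],4))
cv2.imwrite("pics/sd5.png",cv2.resize(D["img"][150:330,225:345,::-1],(400,600)))
E
```

```text
or [0.4587 0.1979 0.0628] 0.0006 [ 0.0012 -0.0032]
wh [0.4421 0.0404 0.0607] 0.0017 [-0.0029 -0.0014]
si [0.4013 0.1796 0.0476] 0.0007 [-0.0022 -0.0039]
br [0.4982 0.0357 0.0347] 0.0012 [-0.0032 -0.0011]
```

View pics/sd5.png

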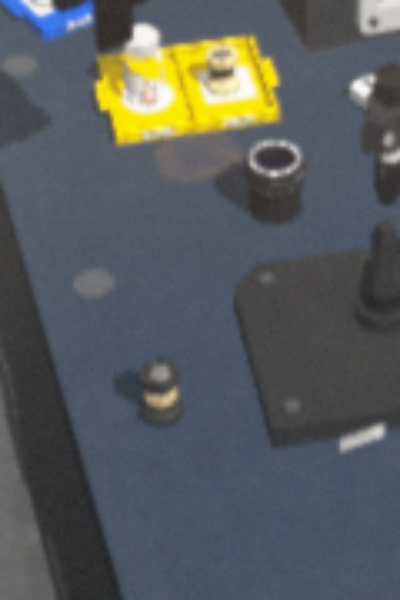

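The parts are within 4 mm of their marks at heights that fit the tray floor. The black holder (160,390) and loupe (275,180) stand where they started, and the arm is clear.

```bash
python3 -c "
from bench import r
print(r.close_job())"
```

```text
the job is handed in; nothing more can be done
None
```

I handed the job in after about 25 s of robot time: both kits stand upright within about 4 mm of their marks, and the black holder and loupe were left where they stood; the hand-in returned no verdict.

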